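# Shift the coil range lever through its H gate

## Robot

A 7-joint arm with a two-finger parallel gripper is mounted at the origin on the work surface. World frame = base frame: x ahead of the robot, y to its left, z up, the work surface at z = 0. Lengths are in m, angles in rad, forces in N, time in s.
With the tool pointing down it reaches from about 0.425 to 0.875 m from the base axis. Payload 9.9 kg.
Tool frame: the origin (TCP) lies at the very end of the fingers, on their centre line; the grasp point (between the pads) lies 19 mm behind it (robot.tcp_to_grasp is the distance from the TCP to the grasp point, in m); x points along the fingers, y is the direction in which the jaws open and shut, and the axes are right-handed (so a half turn about x gives the same grasp; the last joint's range is limited). The gripper opens to 85 mm and grips with 20 to 120 N. Pads are 22 mm wide; open, the fingers measure 114 mm over their backs; the gripper's body (76 mm by 85 mm) begins 54 mm behind the grasp point. The pads swing forward as they close: fully open they stand 13 mm farther back than shut.
Start: joints at [-1.284, 0.576, 0.025, 1.437, -0.015, 1.129, -0.057], TCP at [0.245, 0.629, 0.211] pointing down, gripper open.
Joint ranges: [-2.76, 2.76], [-0.34, 2.15], [-1.52, 1.57], [0.19, 2.46], [-1.09, 4.23], [0.17, 1.99], [-2.82, 2.82]. Speed limits (rad/s): [2.22, 2.22, 3.01, 3.01, 3.14, 3.14, 3.14].

## Interface

Orientations are given as a unit quaternion [w, x, y, z].
In Python, from station import readout, optics, robot gives the robot as it stands. The module is installed in compiled form; this text tells all that it offers.
- The arm moves only by the tool servo_tool, never from a script. Its arguments are lists of equal length, an entry for each row: "travel": the shift along the tool's x, y, z in m, a list of three; "spin": the turn about the tool's x in degrees; "claw": the opening, from -1 (shut) to 1 (fully open). In form: {"travel": [[dx, dy, dz], ...], "spin": [spin, ...], "claw": [claw, ...]}. A call has 1 to 5 rows; each row is the pose to reach, as a shift and turn from the pose commanded when the call began, along the tool's axes at that moment; what a row does not reach only later rows make up. A row lasts 1/8 s, in which the tool goes at most 62.5 mm and 10.7 degrees, less where a joint would pass 70% of its speed; a pose out of reach is approached as far as the arm can. A call with a gripper value outside its range is refused whole. The fingers move at their own pace and stop on an object; the grip force is fixed at half the most. Time passes only in rows, so rows that repeat a pose let the fingers close. It gives the time, the measured TCP pose, the force and the opening at its end, in the units of the state.
- readout.get_state(): the state, without advancing time (a new reading comes with each control period).
- optics.get_image(name): name is "scene" or "top" or "wrist"; returns a dict with "pixels" (420x560x3 uint8, red, green, blue), "depth" (420x560 float32, m along the optical axis (not along the pixel's ray), 0 where there is no reading), "fx", "fy", "cx", "cy" (pixels), "R" (3x3) and "t" (3): a world point X has camera coordinates R X + t. Camera axes: x right, y down, z forward; pixel columns grow to the right and rows downward; lengths in m; the calibration is good to about 2 mm. A picture is of the moment at which its call begins.
- robot.job_done(): hands the job in, once; it reports no verdict.
The state is a dict: "time_s": time; "joints": joint angles; "dq": joint speeds; "joint_efforts": joint torques, N m; "ee_pos": TCP position; "ee_rot": TCP orientation; "ft_force": force on the tool from outside, world axes, zero at the start; "ft_torque": the same for the moment, N m; "grip_width": finger opening in m.
Only numpy, scipy, OpenCV 4.12 (cv2) and the standard library are available. Lean on these libraries where they do the work, as an engineer would, in place of code of your own. Each camera call takes 0.05 s, during which the arm holds its last target. There are 200 camera calls.

## Task

Two lever boxes stand on the bench. On the one with the H-shaped gate, switch the test coils to the high range: take its lever from the left-hand lane across the neutral slot into the right-hand lane and push it fully forward, away from the robot, up to its stop, then let go. Leave the other box's lever, in the single straight slot, where it is.

Things in the scene. Friction and masses are not known exactly. Their poses are not given: they have to be found in the camera images.
- h_gate: Fixed grey box 130 x 130 mm, 110 mm high; in its aluminium top an H-shaped slot, 20 mm wide: two lanes along x centred at y = +22 mm (left) and -22 mm (right), from x = -34 to +34 mm, joined only at x = 0 by the neutral slot; rounded corners. Origin: centre of its underside; x forward (away from the robot), y left, z up; turned up to 26 degrees either way.
- h_pivot (a point): Point in the H-gate box, on its centre line 20 mm above its underside, about which its lever tilts both ways: the knob's centre stays 180 mm from it. Box frame, knob in mm: upright (0, 0, 200); left or right lane at neutral y = +43 or -43; right lane fully forward (51, -41, 187). In neutral it has about 10 mm of play fore and aft. No springs: moves with about 2 N, stays where left.
- h_knob (a point): Centre of the black ball knob, 38 mm in diameter, atop the 10 mm steel rod of the H-gate box's lever. At the start it is in the left lane, between its near end and neutral.
- slot_knob (a point): Centre of the like knob on the other, like box, whose top has a single straight slot; leave it. The two boxes' centres are at least 26 cm apart, and either may be the left one.

How it is judged:
At the end, for the whole second after the job is handed in: The H-gate lever's knob is in the right-hand lane (more than 25 mm right of the box's centre) and forward to its stop (more than 37 mm ahead of the box's centre, within about 14 mm of the stop) (x of h_knob in the frame of h_gate above 0.037 m and y of h_knob in the frame of h_gate below -0.025 m); the robot touches nothing.
It fails at once if the straight-slot lever is moved (its knob by more than 15 mm) (distance of slot_knob from where it was at the start of the episode above 0.015 m).
It also fails if it takes over 37 s, if anything falls off the work surface, if the arm or the gripper's body presses on something with over 40 N, if the wrist force passes 120 N, or if a joint passes its speed limit or range.

## Working session

There is one attempt and no reset: what is moved stays moved. The work goes in short steps, Python scripts to look and compute and a tool call to move; the robot and the scene stay as the last step left them, time stands still between calls to the robot, and variables do not carry over. Pictures are saved under pics/ and viewed, about 8 in all and at most 12, crops included, and the job is handed in when it is done.

Besides the shell and the picture viewer there is one more tool, called as name(argument=value, ...), one argument or row to a line, values as JSON. servo_tool: Moves the arm, as the interface text tells. Its arguments: {"type":"object","properties":{"travel":{"type":"array"},"spin":{"type":"array"},"claw":{"type":"array"}},"required":["travel","spin","claw"]}

```bash
mkdir -p pics
cat > h.py <<'E'
import numpy as np, cv2
from station import readout, optics, robot
def grab(n,save):
    im=optics.get_image(n); cv2.imwrite(f'pics/{save}.png',im['pixels'][:,:,::-1]); np.savez(f'pics/{save}.npz',**im); return im
def pt(im,u,v,r=1):
    d=np.asarray(im['depth'])[int(v)-r:int(v)+r+1,int(u)-r:int(u)+r+1]; d=np.median(d[d>0])
    c=np.array([(u-im['cx'])/im['fx']*d,(v-im['cy'])/im['fy']*d,d]); return im['R'].T@(c-im['t'])
def proj(im,X):
    c=im['R']@np.asarray(X)+im['t']; return im['fx']*c[0]/c[2]+im['cx'],im['fy']*c[1]/c[2]+im['cy']
E
python3 - <<'E'
from h import *
a=grab('top','top0');b=grab('scene','scene0')
for i in(a,b): print(i['fx'],i['cx'],i['cy'],-i['R'].T@i['t'],i['R'].round(3).tolist())
s=readout.get_state();print(s)
# stack side by side, 2 images
E
```

```text
393.1226524945797 283.40359426118954 214.18148521426 [0.51479481 0.01397687 0.8983254 ] [[-0.018, -0.999, 0.026], [-0.999, 0.017, -0.034], [0.033, -0.027, -0.999]]
490.254787330336 280.58765327545336 208.3193454799943 [0.82573116 0.52894892 0.57325617] [[-0.878, 0.479, -0.004], [0.28, 0.506, -0.816], [-0.389, -0.717, -0.578]]
{'time_s': 0.1, 'joints': array([-1.28375476,  0.57642654,  0.02483014,  1.43778981, -0.01499714,
        1.12900319, -0.0565136 ]), 'dq': array([ 4.67446302e-04, -2.12163431e-03,  2.84847598e-04, -7.90611812e-04,
       -6.26020576e-04, -5.75285314e-04,  4.19442178e-05]), 'joint_efforts': array([ 5.12925195e-03, -7.67301607e+01,  2.25785092e+00, -2.86605263e+01,
        1.60500646e-02,  8.61107052e-03,  2.14742997e-06]), 'ee_pos': array([0.24445329, 0.62873155, 0.21025504]), 'ee_rot': array([ 0.69491717,  0.12984501,  0.69505923, -0.13085516]), 'ft_force': array([0.89529399, 0.2027275 , 0.14610121]), 'ft_torque': array([ 0.03301841,  0.02723439, -0.01408758]), 'grip_width': 0.0853241796070228}
```

View pics/top0.png

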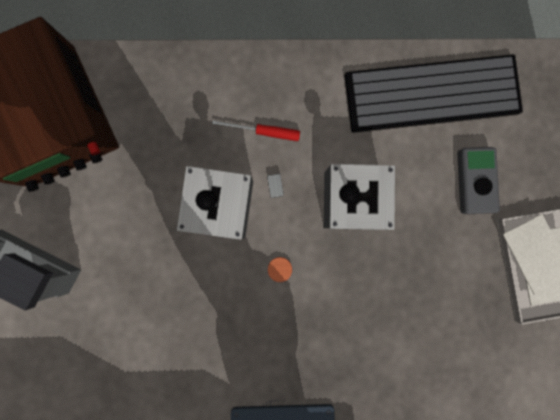

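View pics/scene0.png

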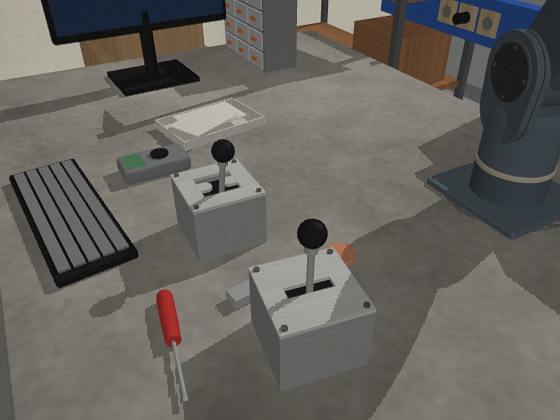

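The top view shows the H box on the right (centre about (362,197), knob about (349,194)) and the straight-slot box on the left (214,203). The scene view agrees, with the H knob at (223,151) and the slot knob at (313,233). Next I'll crop closer and measure.

Run:
```python
from h import *
a=cv2.imread('pics/top0.png')[150:245,315:410]; b=cv2.imread('pics/scene0.png')[130:225,165:275]
a=cv2.resize(a,None,fx=4,fy=4,interpolation=cv2.INTER_CUBIC);b=cv2.resize(b,None,fx=3.8,fy=4,interpolation=cv2.INTER_CUBIC)
cv2.imwrite('pics/crop0.png',np.hstack([a,b[:, :418]]))
A=dict(np.load('pics/top0.npz'));B=dict(np.load('pics/scene0.npz'))
for n,u,v in[('knobtop',349,194),('slotknob',207,200)]: print(n,pt(A,u,v))
for n,u,v in[('hknob',223,151),('slotknob',313,233)]: print(n,pt(B,u,v))
# top plate points from top depth
d=A['depth'];vv,uu=np.mgrid[140:250,310:420]
D=d[140:250,310:420];c=np.stack([(uu-A['cx'])/A['fx']*D,(vv-A['cy'])/A['fy']*D,D],-1)
W=(c-A['t'])@A['R']; m=abs(W[...,2]-.11)<.015
m=cv2.morphologyEx(m.astype(np.uint8),cv2.MORPH_OPEN,np.ones((3,3)));P=W[m>0]
print(len(P),np.median(P[:,2]),cv2.minAreaRect(P[:,:2].astype(np.float32)))
K=W[W[...,2]>.165];print('knob pts',len(K),K.mean(0),K.max(0),K.min(0))
```

```text
knobtop [ 0.57117011 -0.12045286  0.21140361]
slotknob [0.56425799 0.1274839  0.21647312]
hknob [ 0.58184117 -0.10842703  0.20413034]
slotknob [0.57354307 0.14444645 0.21245004]
3245 0.10826402624580851 ((0.5735901594161987, -0.1678403913974762), (0.13078799843788147, 0.13003237545490265), 87.8710708618164)
knob pts 391 [ 0.56625963 -0.10688748  0.28166397] [0.5924973  0.01397687 0.8983254 ] [ 0.51479481 -0.14119447  0.18937846]
```

View pics/crop0.png

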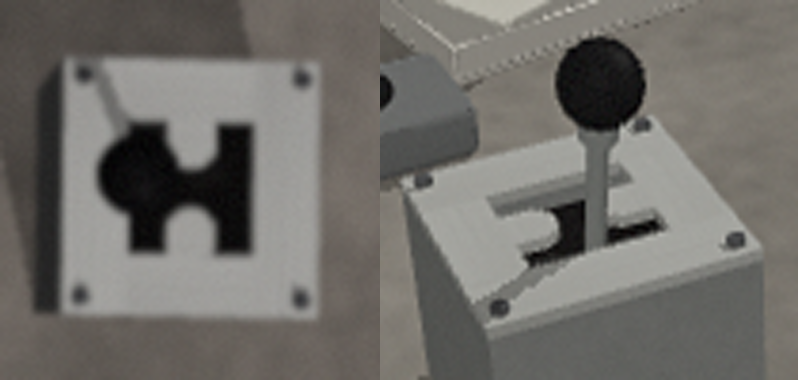

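```bash
cat >> h.py <<'E'
from scipy.spatial.transform import Rotation as Ro
def toolR(): 
    q=readout.get_state()['ee_rot']; return Ro.from_quat([q[1],q[2],q[3],q[0]]).as_matrix()
def ray(im,u,v):
    d=im['R'].T@np.array([(u-im['cx'])/im['fx'],(v-im['cy'])/im['fy'],1]); return -im['R'].T@im['t'],d/np.linalg.norm(d)
def tri(rs):
    M=[np.eye(3)-np.outer(d,d) for _,d in rs]; X=np.linalg.solve(sum(M),sum(m@o for m,(o,_) in zip(M,rs))); return X,[np.linalg.norm(m@(X-o)) for m,(o,_) in zip(M,rs)]
E
python3 - <<'E'
from h import *
A=dict(np.load('pics/top0.npz'));B=dict(np.load('pics/scene0.npz'))
X,e=tri([ray(A,350,193.5),ray(B,223.2,151)]);print('hknob',X,e)
# screws on the top plate, scene and top crops: box yaw check
S=[((84/4+315,73/4+150)),((302/4+315,79/4+150)),((80/4+315,295/4+150)),((300/4+315,299/4+150))]
P=[]
for u,v in S:
    o,d=ray(A,u,v); p=o+d*(.112-o[2])/d[2]; P.append(p)
P=np.array(P);print(P.round(4),P.mean(0));f=P[0]+P[1]-P[2]-P[3];l=P[0]+P[2]-P[1]-P[3];print(np.degrees([np.arctan2(f[1],f[0]),np.arctan2(-l[0],l[1])]))
c=P.mean(0)
T=toolR();print(T.round(3))
E
```

```text
hknob [ 0.57408095 -0.12607411  0.19356015] [np.float64(0.0006334087559373579), np.float64(0.0006334087559372832)]
[[ 0.6318 -0.1148  0.112 ]
 [ 0.6272 -0.2255  0.112 ]
 [ 0.5199 -0.1103  0.112 ]
 [ 0.5159 -0.2214  0.112 ]] [ 0.57371231 -0.1679806   0.112     ]
[-2.20490964 -2.22078008]
[[-0.     0.362  0.932]
 [-0.001  0.932 -0.362]
 [-1.    -0.001  0.   ]]
```

The triangulated H knob is at (0.574, -0.126, 0.194). The box centre is at (0.574, -0.168) with yaw -2.2°, so the knob is close to neutral in the left lane. Next: lift, then cross above the other lever.

servo_tool(
  travel=[
    [-0.06,0,0],
    [-0.12,0,0],
    [-0.12,-0.04,0.04],
    [-0.12,-0.08,0.08],
    [-0.12,-0.12,0.12],
  ],
  spin=[0,0,0,0,0],
  claw=[1,1,1,1,1],
)

```text
time_s: 0.72
ee_pos: [0.3135, 0.4719, 0.3307]
ee_rot: [0.695, 0.13, 0.695, -0.13]
ft_force: [1.0, 0.1, 1.0]
grip_width: 0.0853
```

servo_tool(
  travel=[
    [0,-0.04,0.04],
    [0,-0.08,0.08],
    [0,-0.12,0.12],
    [0,-0.16,0.16],
    [0,-0.2,0.2],
  ],
  spin=[0,0,0,0,0],
  claw=[1,1,1,1,1],
)

```text
time_s: 1.35
ee_pos: [0.4272, 0.2131, 0.3309]
ee_rot: [0.695, 0.13, 0.695, -0.13]
ft_force: [1.5, -0.0, 0.8]
grip_width: 0.0855
```

servo_tool(
  travel=[
    [0,-0.04,0.04],
    [0,-0.08,0.08],
    [0,-0.12,0.12],
    [0,-0.16,0.16],
    [0,-0.2,0.2],
  ],
  spin=[0,0,0,0,0],
  claw=[1,1,1,1,1],
)

```text
time_s: 1.98
ee_pos: [0.5412, -0.0455, 0.3308]
ee_rot: [0.695, 0.13, 0.695, -0.13]
ft_force: [1.2, 0.4, -0.1]
grip_width: 0.0855
```

servo_tool(
  travel=[
    [0,-0.032,0.03],
    [0,-0.063,0.06],
    [0,-0.063,0.06],
    [0,-0.063,0.06],
  ],
  spin=[-9,-19,-19,-19],
  claw=[1,1,1,1],
)

```text
time_s: 2.48
ee_pos: [0.5736, -0.1239, 0.3306]
ee_rot: [0.707, 0.015, 0.707, -0.014]
ft_force: [-0.5, 0.3, 0.3]
grip_width: 0.0855
```

Run:
```python
from h import *
w=grab('wrist','w1');s=readout.get_state();print(s['ee_pos'],toolR().round(3).tolist())
print(proj(w,[.574,-.126,.194]),w['fx'],-w['R'].T@w['t'])
```

```text
[ 0.57368506 -0.1232892   0.33073879] [[-0.001, 0.04, 0.999], [0.001, 0.999, -0.04], [-1.0, 0.001, -0.001]]
(np.float64(271.22316148997305), np.float64(187.2641568542539)) 339.70302553483094 [ 0.50154254 -0.12010993  0.49477093]
```

View pics/w1.png

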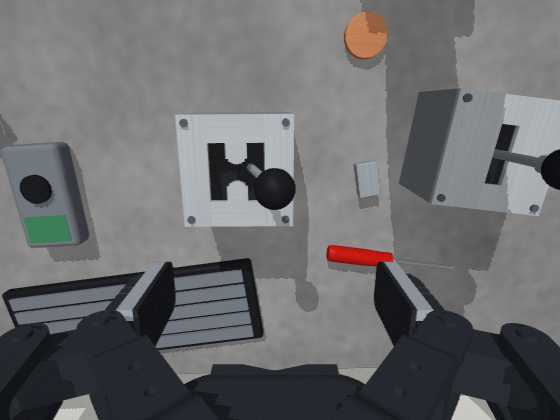

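The wrist view shows the knob at (274,188) against the predicted (271,187), so they agree within 3 mm. Descending around the knob and closing.

servo_tool(
  travel=[
    [0.05,-0.002,0.001],
    [0.1,-0.002,0.001],
    [0.14,-0.002,0.001],
    [0.158,-0.002,0.001],
    [0.158,-0.002,0.001],
  ],
  spin=[0,0,0,0,0],
  claw=[1,1,1,1,1],
)

```text
time_s: 3.15
ee_pos: [0.574, -0.1247, 0.172]
ee_rot: [0.706, 0.014, 0.708, -0.013]
ft_force: [0.7, 0.4, 1.0]
grip_width: 0.0858
```

servo_tool(
  travel=[
    [0,0,0],
    [0,0,0],
    [0,0,0],
    [0,0,0],
    [0,0,0],
  ],
  spin=[0,0,0,0,0],
  claw=[-0.3,-0.3,-0.3,-0.3,-0.3],
)

```text
time_s: 3.78
ee_pos: [0.5758, -0.126, 0.1744]
ee_rot: [0.708, 0.014, 0.706, -0.014]
ft_force: [-1.4, 2.0, 7.8]
grip_width: 0.034
```

Run:
```python
from h import *
b=grab('scene','s2');s=readout.get_state();print(s['ee_pos'],s['grip_width'],s['ft_force'])
w=grab('wrist','w2')
f=lambda i,y0,y1,x0,x1:cv2.resize(i['pixels'][y0:y1,x0:x1,::-1],(390,400),interpolation=cv2.INTER_CUBIC)
cv2.imwrite('pics/c2.png',np.hstack([f(b,60,260,130,325),f(w,150,420,150,413)]))
```

```text
[ 0.57580273 -0.12607245  0.17445521] 0.033994228038534385 [-0.9065693   2.48503282  7.40477157]
```

View pics/c2.png

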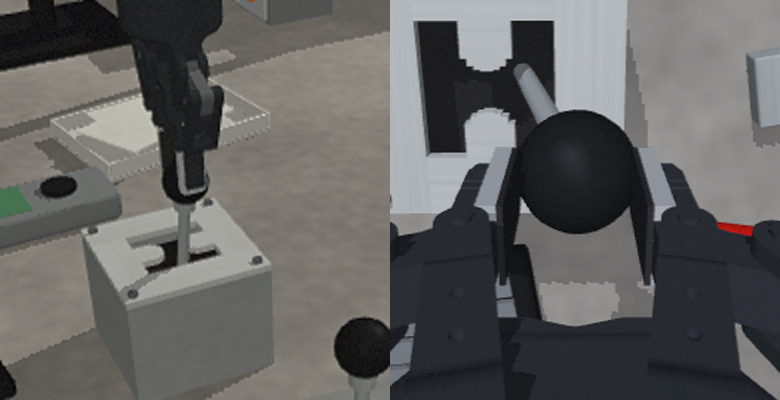

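The pads sit too high: they grip at about the top half of the ball, which matches the 34 mm width and the 7 N upward force. I'll open, lower 10 mm and re-grip.

servo_tool(
  travel=[
    [0,0,0],
    [0,0,0],
    [0.01,0,0],
    [0.01,0,0],
  ],
  spin=[0,0,0,0],
  claw=[0.3,0.3,0.3,0.3],
)

```text
time_s: 4.38
ee_pos: [0.5741, -0.1263, 0.1618]
ee_rot: [0.706, 0.014, 0.708, -0.014]
ft_force: [-0.7, 0.2, 0.2]
grip_width: 0.0553
```

servo_tool(
  travel=[
    [0,0,0],
    [0,0,0],
    [0,0,0],
    [0,0,0],
    [0,0,0],
  ],
  spin=[0,0,0,0,0],
  claw=[-0.3,-0.3,-0.3,-0.3,-0.3],
)

```text
time_s: 5.0
ee_pos: [0.575, -0.1262, 0.1632]
ee_rot: [0.707, 0.014, 0.707, -0.014]
ft_force: [-0.1, 2.7, 2.6]
grip_width: 0.0353
```

Now gripped at the ball, with the knob at box (0, 42). The tool's y and z axes line up with the box's y and x, so I'll follow the arc across neutral.

servo_tool(
  travel=[
    [-0.001,-0.005,0],
    [-0.002,-0.012,0],
    [-0.003,-0.02,0],
    [-0.004,-0.028,0],
    [-0.005,-0.036,0],
  ],
  spin=[0,0,0,0,0],
  claw=[-0.3,-0.3,-0.3,-0.3,-0.3],
)

```text
time_s: 5.62
ee_pos: [0.5743, -0.1604, 0.1689]
ee_rot: [0.708, 0.015, 0.706, -0.012]
ft_force: [0.6, 10.1, 5.5]
grip_width: 0.0349
```

servo_tool(
  travel=[
    [0,-0.009,0],
    [0,-0.018,0],
    [0.001,-0.027,0],
    [0.003,-0.037,0],
    [0.005,-0.047,0],
  ],
  spin=[0,0,0,0,0],
  claw=[-0.3,-0.3,-0.3,-0.3,-0.3],
)

```text
time_s: 6.25
ee_pos: [0.5724, -0.2083, 0.1634]
ee_rot: [0.707, 0.014, 0.706, -0.013]
ft_force: [1.0, 6.0, 5.2]
grip_width: 0.0348
```

servo_tool(
  travel=[
    [0,-0.001,0.01],
    [0.001,0,0.02],
    [0.003,0.001,0.031],
    [0.005,0.001,0.042],
    [0.008,0.001,0.052],
  ],
  spin=[0,0,0,0,0],
  claw=[-0.3,-0.3,-0.3,-0.3,-0.3],
)

```text
time_s: 6.88
ee_pos: [0.6239, -0.2123, 0.1557]
ee_rot: [0.707, 0.013, 0.707, -0.015]
ft_force: [-0.9, -1.4, 8.1]
grip_width: 0.0349
```

servo_tool(
  travel=[
    [0,0,0.002],
    [0,0,0.002],
  ],
  spin=[0,0],
  claw=[-0.3,-0.3],
)

```text
time_s: 7.12
ee_pos: [0.6254, -0.2122, 0.1553]
ee_rot: [0.707, 0.013, 0.707, -0.015]
ft_force: [-1.7, 0.3, 5.1]
grip_width: 0.0348
```

Run:
```python
from h import *
a=grab('top','t3');b=grab('scene','s3');s=readout.get_state();print(s['ee_pos'],s['ft_force'],s['grip_width'])
f=lambda i,y0,y1,x0,x1:cv2.resize(i['pixels'][y0:y1,x0:x1,::-1],(390,400),interpolation=cv2.INTER_CUBIC)
cv2.imwrite('pics/c3.png',np.hstack([f(b,80,260,110,286),f(a,130,260,300,427)]))
```

```text
[ 0.62530777 -0.21216187  0.1553238 ] [-0.822421   -0.95998452  4.34016298] 0.03486797642796301
```

View pics/c3.png

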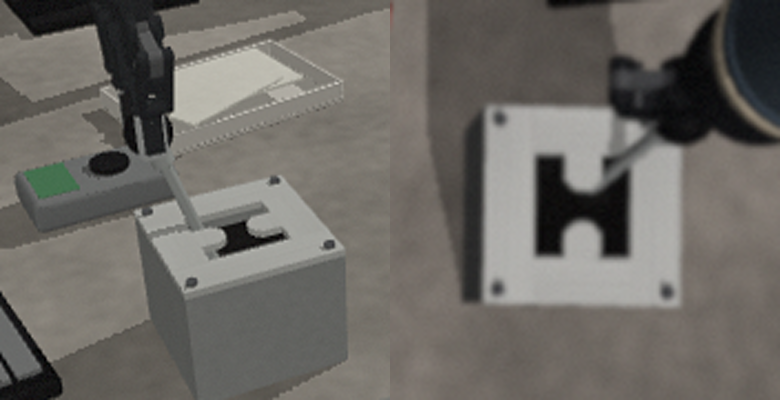

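The lever is in the right lane, fully forward at box (53, -42). Releasing and rising straight up.

servo_tool(
  travel=[
    [0,0,0],
    [0,0,0],
    [0,0,0],
    [0,0,0],
  ],
  spin=[0,0,0,0],
  claw=[0.7,0.7,0.7,0.7],
)

```text
time_s: 7.72
ee_pos: [0.6256, -0.2106, 0.1549]
ee_rot: [0.707, 0.014, 0.707, -0.014]
ft_force: [-0.4, -0.5, -0.3]
grip_width: 0.0727
```

servo_tool(
  travel=[
    [-0.02,0,0],
    [-0.06,0,0],
    [-0.11,0,0],
    [-0.15,0,0],
    [-0.15,0,0],
  ],
  spin=[0,0,0,0,0],
  claw=[0.7,0.7,0.7,0.7,0.7],
)

```text
time_s: 8.35
ee_pos: [0.6269, -0.2113, 0.3087]
ee_rot: [0.709, 0.013, 0.705, -0.015]
ft_force: [1.0, 0.7, 0.1]
grip_width: 0.0726
```

Run:
```python
from h import *
b=grab('scene','s4');w=grab('wrist','w4')
c=np.array([.5737,-.168,0]);th=np.radians(-2.2);X=c+np.array([.051*np.cos(th)+.041*np.sin(th),.051*np.sin(th)-.041*np.cos(th),.187])
print('predicted px at stop: scene',proj(b,X),'wrist',proj(w,X),'wrist old slot knob',proj(w,[.565,.127,.2]))
f=lambda i:cv2.resize(i['pixels'][:,:,::-1],(400,300))
cv2.imwrite('pics/c4.png',np.hstack([f(b),f(w)]))
d=np.abs(b['pixels'].astype(int)-np.load('pics/scene0.npz')['pixels'])[200:290,280:345].mean();print('slot knob image diff',d)
```

```text
predicted px at stop: scene (np.float64(177.47335695285398), np.float64(140.13433788541192)) wrist (np.float64(273.327102505187), np.float64(187.54698501274765)) wrist old slot knob (np.float64(714.7162831151844), np.float64(99.98379526220405))
slot knob image diff 9.70022792022792
```

View pics/c4.png

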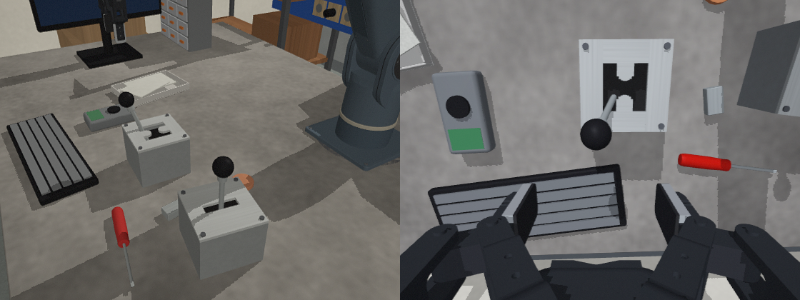

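The H knob is at scene (177,140), right on the predicted stop pixel. The slot knob is still at (312,234), and the gripper is clear of both. Handing in.

```bash
python3 -c "
from station import robot;print(robot.job_done())"
```

```text
the job is handed in; nothing more can be done
None
```

The H-gate lever is now in the right-hand lane, pushed fully forward to its stop and released. I handed the job in at about 8.5 s of the 37 s allowed. No verdict was reported.

**What I did:** I gripped the knob, took it across the neutral slot along its arc and pushed it forward. Then I opened the gripper and rose about 15 cm straight up.

**Last checks:**
- **Lever position:** while gripped, the tool put the knob at about (53, -42) mm in the box frame. After release, it sat on the predicted stop position in the scene picture (177,140). In the wrist picture it was about 2 px off.
- **Other lever:** the straight-slot knob is still at (312–313, 233–234) px, as at the start. The crude picture difference there read 9.7 rather than zero, which I put down to changed shadows from the arm; I did not check this further.
- **Forces:** the readings at the end of each move stayed at or below about 10 N.

**What went wrong:** the first grip was too high on the ball (34 mm width, about 8 N upward), so I opened, lowered 10 mm and gripped again. The second grip still read about 35 mm on the 38 mm ball, but it held throughout.

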